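# Clamp a sample cell in a photometer cell holder with its over-centre cam lever

### The job

Set the metal sample cell (its black stopper is the grip) flat on the bed of the cell holder, between the fence and the clamp pad, and push it gently along the fence until you feel it press against the screw of the white end stop. Then let go of it and swing the red cam lever over until it snaps past centre and stays shut, so that the pad clamps the cell against the fence. Force neither the stop nor the lever, and leave the other glassware where it is.

Things in the scene. Friction and masses are not known exactly. Their poses are not given: they have to be found in the camera images.
- holder: Cell holder, fixed. Origin at bench level; own x runs from the cam lever across the bed to the fence, y along the bed to the white end stop. Grey base plate x -88..62, y -90..90 mm; its flat top, the bed, at z 12. Dark fence strip: inner face x 42, y -60..60, top z 42. The channel from open pad (x -8) to fence is 50 wide for the 44 wide cell. Cam housing x -75..-29, y -22..22, top z 28.
- stop: White end stop block across the +y end of the channel, 36 wide (x), 14 thick, top z 50 over the bench; locked with its face anywhere at holder y 22..32 mm. Origin: that face's lower edge, middle, at bed level; axes as the holder's. A 14 mm brass set screw in the face (24 mm over the bed) stands 1 to 5 mm proud, how far is not reported: the cell is home when it touches the screw. Never over 20 N.
- cell: Loose sample cell, about 0.25 kg: aluminium block 44 (own x) by 64 (own y) by 50 mm high with amber windows in the long sides; square black stopper 24 by 24 on its top centre, height 50 to 85, to hold it by. Origin: centre of the underside, z up. Starts standing on the bench. May go in either way round, its long side along the fence.
- pad: Clamp pad, steel with black rubber face, 32 mm wide (y), z 20..44 over the bench. Origin: middle of its face; axes as the holder's. The cam pushes it along holder +x through a stiff spring (10 N/mm), up to 9 mm when nothing is in the way: it slides the cell across to the fence and, lever shut, presses it with roughly 10 to 15 N.
- lever (a joint): Red cam lever, rad: 0 open, 1.56 shut at a rigid limit; starts open. Swings level, clockwise from above, about lever_pivot. Arm heading in the holder frame: 195 deg at 0 (mostly -x), 105.6 deg at 1.56 (nearly +y). A spring resists up to the centre at 1.25, most from 0.4 to 0.9 (5 to 7 N at the knob). Let go before the centre it swings back open; past it, it snaps shut, ahead of the hand.
- lever_knob (a point): Top centre of the upright blue knob at the end of the lever, 82 mm from the pivot axis. Knob 18 mm in diameter, z 38..85 over the bench; the flat red arm below it is 12 wide, z 34..44. Never push the lever with more than 20 N.
- lever_pivot (a point): A point on the upright pivot axis of the cam lever, at the height of the knob's top (85 mm over the bench), holder x = -50, y = 0.
- bottle: Bystander: small amber bottle with black cap, 58 diameter, 112 high, loose. Origin under its centre.
- flask: Bystander: conical greenish glass flask, 68 diameter at the foot, 98 high, loose. Origin under its centre.
- beaker: Bystander: white ceramic beaker, 60 diameter, 65 high, loose. Origin under its centre.
Not all that is in view belongs to the job. What is shaped like the cell but pink or yellow is not meant.

How it is judged:
By the outcome, as a careful person would: the job done as asked, in the order asked, and still so for the second after the job is handed in, with the robot touching nothing.
It also fails if it takes over 69 s, if anything falls off the work surface, if the arm or the gripper's body presses on something with over 40 N, if the wrist force passes 120 N, or if a joint passes its speed limit or range.

### The arm

A 6-joint arm with a two-finger parallel gripper is mounted at the origin on the work surface. World frame = base frame: x ahead of the robot, y to its left, z up, the work surface at z = 0. Lengths are in mm, angles in rad, forces in N, time in s.
With the tool pointing down it reaches from about 300 to 775 mm from the base axis. Payload 14.6 kg.
Tool frame: the origin (TCP) lies between the finger pads; the fingertips stand 19 mm ahead of it and the grasp point (between the pads) is the TCP; x points along the fingers, y is the direction in which the jaws open and shut, and the axes are right-handed (so a half turn about x gives the same grasp; the last joint's range is limited). The gripper opens to 94 mm and grips with 3 to 60 N. Pads are 16 mm wide; open, the fingers measure 119 mm over their backs; the gripper's body (75 mm by 177 mm) begins 78 mm behind the grasp point.
Start: joints at [-1.195, 0.3, 1.521, -0, 1.321, -0.067], TCP at [235.651, -496.949, 224.446] pointing down, gripper open.
Joint ranges: [-3.03, 3.03], [-0.79, 2.21], [0.23, 2.52], [-1.04, 4.18], [0, 3.07], [-2.55, 2.55]. Speed limits (rad/s): [2.22, 2.22, 2.57, 3.14, 3.14, 3.14].

### API

Orientations are given as [roll, pitch, yaw] about the fixed x, y, z axes, in that order (R = Rz(yaw) Ry(pitch) Rx(roll)).
In Python, from cell import manip gives the robot as it stands.
- The arm moves only by the tool jog_arm, never from a script. Its argument "series" is one flat list of numbers, 7 for each row, row after row: the turn, a rotation vector about the world's x, y, z in rad, then the shift along the world's x, y, z in m, then the opening, from -1 (shut) to 1 (fully open). A call has 1 to 20 rows; each row is the pose to reach, as a shift and turn from the pose commanded when the call began; what a row does not reach only later rows make up. A row lasts 1/8 s, in which the tool goes at most 62.5 mm and 10.7 degrees, less where a joint would pass 70% of its speed; a pose out of reach is approached as far as the arm can. A call with a gripper value outside its range is refused whole. The fingers move at their own pace and stop on an object; "squeeze" is the grip in N (left out, the last holds). Time passes only in rows, so rows that repeat a pose let the fingers close. It gives the time, the measured TCP pose, the force and the opening at its end, in the units of the state.
- manip.read_state(): the state, without advancing time (a new reading comes with each control period).
- manip.camera(name): name is "scene" or "top" or "wrist"; returns a dict with "color" (384x512x3 uint8, blue, green, red), "range_z" (384x512 float32, mm along the optical axis (not along the pixel's ray), 0 where there is no reading), "fx", "fy", "cx", "cy" (pixels), "D" ([k1, k2, p1, p2, k3] as OpenCV has them; the pictures are not rectified), "pose" (4x4, takes a point from camera to world coordinates); the wrist camera has in their place "mount" (4x4, takes a point from camera to tool coordinates, whose origin is the TCP and whose axes are the tool frame's). Camera axes: x right, y down, z forward; pixel columns grow to the right and rows downward; lengths in mm; the calibration is good to about 2 mm. A picture is of the moment at which its call begins: read the wrist's pose just before it.
- manip.sign_off(): hands the job in, once; it reports no verdict.
The state is a dict: "clock": time; "joints": joint angles; "qd": joint speeds; "effort": joint torques, N m; "eef_pos": TCP position; "eef_rot": TCP orientation; "wrist_force": force on the tool from outside, world axes, zero at the start; "moment": the same for the moment, N m; "finger_gap": finger opening in mm.
Only numpy, scipy, OpenCV 4.12 (cv2) and the standard library are available. Lean on these libraries where they do the work, as an engineer would, in place of code of your own. Each camera call takes 0.05 s, during which the arm holds its last target.

## Working session

There is one attempt and no reset: what is moved stays moved. The work goes in short steps, Python scripts to look and compute and a tool call to move; the robot and the scene stay as the last step left them, time stands still between calls to the robot, and variables do not carry over. Pictures are saved under pics/ and viewed, and the job is handed in when it is done.

Besides the shell and the picture viewer there is one more tool, called after "Call:" as name(argument=value, ...) on one line, values as JSON. jog_arm: Moves the arm, as the interface text tells. Its arguments: {"type":"object","properties":{"series":{"type":"array","items":{"type":"number"}},"squeeze":{"type":"number"}},"required":["series"]}

```bash
ls; mkdir -p pics; python3 - <<'E'
from cell import manip
import cv2,numpy as np
s=manip.read_state();print(s)
for n in ["scene","top","wrist"]:
    c=manip.camera(n);cv2.imwrite(f"pics/{n}0.png",c["color"]);np.savez(f"{n}0.npz",**{k:np.array(v) for k,v in c.items()})
    print(n,c["fx"],c["fy"],c["cx"],c["cy"],c["D"]);print(np.round(c.get("pose",c.get("mount")),3))
E
```

```text
pics
{'clock': 0.0, 'joints': array([-1.19462350e+00,  3.00459511e-01,  1.52153983e+00,  3.18779377e-06,
        1.32068608e+00, -6.65885982e-02]), 'qd': array([ 0.00025558, -0.00042033, -0.00101368, -0.000638  , -0.0003781 ,
       -0.00058304]), 'effort': array([-2.04918324e-03, -5.31813920e+01, -3.52737737e+01,  7.07885530e-02,
        2.43569026e-02, -6.42584610e-05]), 'eef_pos': array([ 235.56224565, -496.75674054,  223.9101218 ]), 'eef_rot': array([-1.64021054,  1.56970356,  1.94414275]), 'wrist_force': array([ 0.60578479, -0.2490923 ,  0.63835885]), 'moment': array([ 0.0424707 , -0.03630315,  0.06049821]), 'finger_gap': 94.07685131562788}
scene 454.128197869328 454.128197869328 244.63015329838493 186.9478723798352 [0.05278041 0.         0.         0.         0.        ]
[[-5.94000e-01  5.49000e-01 -5.88000e-01  1.19151e+03]
 [ 8.04000e-01  4.08000e-01 -4.31000e-01  6.23391e+02]
 [ 3.00000e-03 -7.29000e-01 -6.84000e-01  8.77649e+02]
 [ 0.00000e+00  0.00000e+00  0.00000e+00  1.00000e+00]]
top 458.7778663410922 458.7778663410922 258.15280421301173 188.49042576630123 [0.00951112 0.         0.         0.         0.        ]
[[-5.000000e-03 -9.980000e-01  5.900000e-02  4.068560e+02]
 [-1.000000e+00  6.000000e-03  4.000000e-03  1.179890e+02]
 [-4.000000e-03 -5.900000e-02 -9.980000e-01  1.263578e+03]
 [ 0.000000e+00  0.000000e+00  0.000000e+00  1.000000e+00]]
wrist 298.6184789484117 298.6184789484117 261.963894193441 191.23508014166322 [-0.04978044  0.          0.          0.          0.        ]
[[ 1.00000e-03 -2.48000e-01  9.69000e-01 -1.59909e+02]
 [ 1.00000e+00  1.00000e-03 -0.00000e+00  9.81000e-01]
 [-1.00000e-03  9.69000e-01  2.48000e-01 -7.22270e+01]
 [ 0.00000e+00  0.00000e+00  0.00000e+00  1.00000e+00]]
```

View pics/scene0.png

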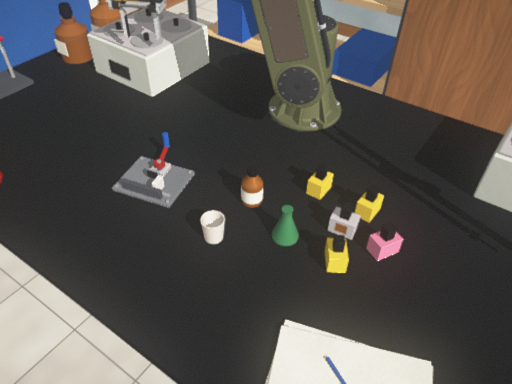

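View pics/top0.png

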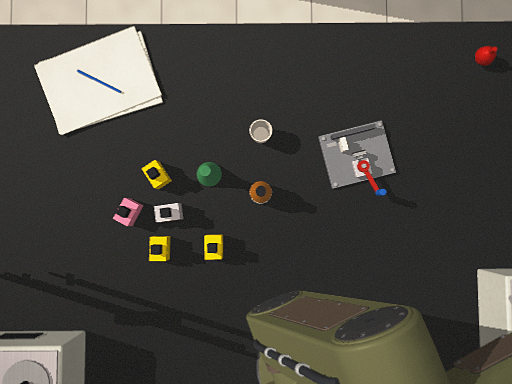

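View pics/wrist0.png

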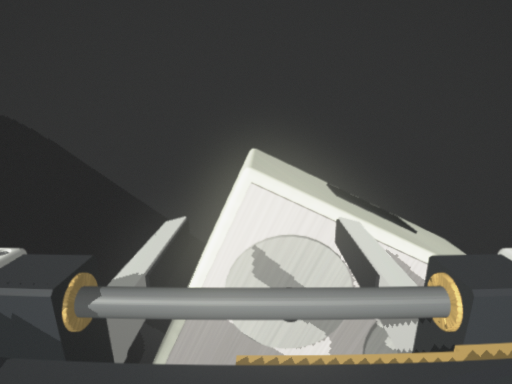

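The top view shows the cell (silver, at 168,213) among yellow and pink decoys, and the holder at (358,155). I'll zoom in on both.

```bash
python3 - <<'E'
import cv2,numpy as np
t=cv2.imread("pics/top0.png");s=cv2.imread("pics/scene0.png")
a=cv2.resize(t[110:200,310:410],None,fx=6,fy=6,interpolation=cv2.INTER_CUBIC);cv2.imwrite("pics/t_h.png",a)
a=cv2.resize(t[150:270,110:240],None,fx=5,fy=5,interpolation=cv2.INTER_CUBIC);cv2.imwrite("pics/t_c.png",a)
a=cv2.resize(s[125:210,105:205],None,fx=6,fy=6,interpolation=cv2.INTER_CUBIC);cv2.imwrite("pics/s_h.png",a)
E
```

```text
(no output)
```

View pics/t_h.png

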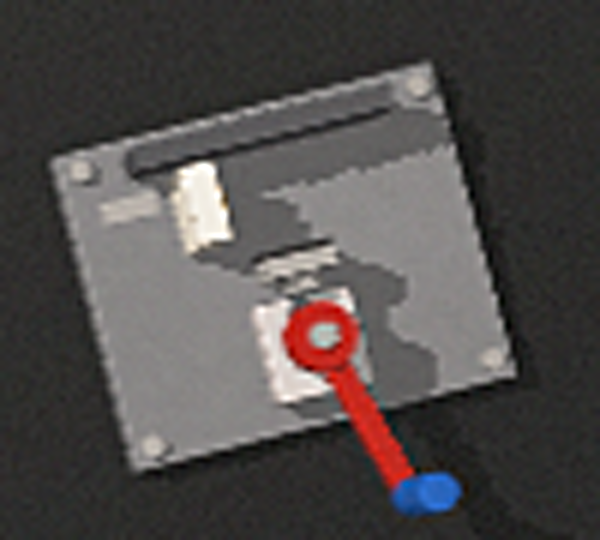

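View pics/t_c.png

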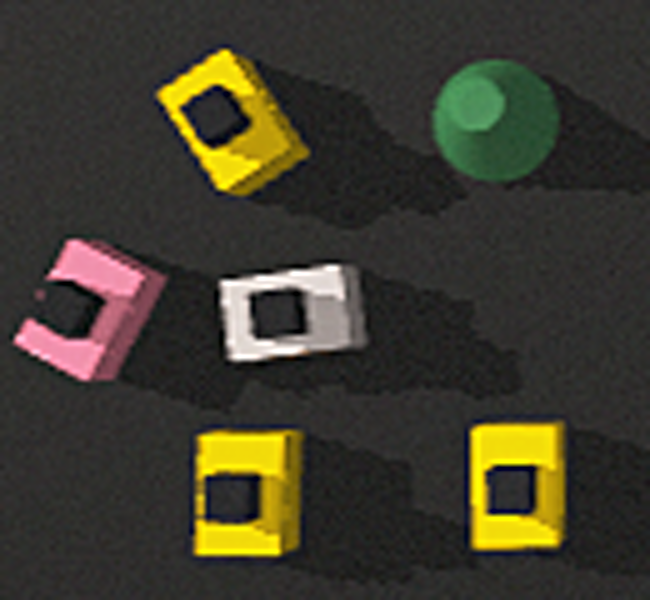

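View pics/s_h.png

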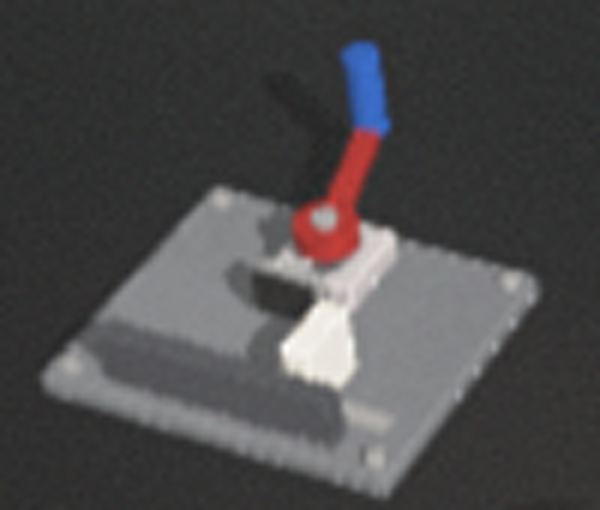

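The holder's +x points up the image and its +y (stop end) points left. Next I'll cast rays for the coarse poses.

```bash
cat > h.py <<'E'
import cv2,numpy as np
from scipy.spatial.transform import Rotation as R
def Rt(s):
    T=np.eye(4);T[:3,:3]=R.from_euler('xyz',s["eef_rot"]).as_matrix();T[:3,3]=s["eef_pos"];return T
def load(n):return {k:v for k,v in np.load(n).items()}
def cast(c,uv,z,T=None):
    K=np.array([[c["fx"],0,c["cx"]],[0,c["fy"],c["cy"]],[0,0,1.]],float)
    p=cv2.undistortPoints(np.array(uv,float).reshape(-1,1,2),K,np.array(c["D"],float)).reshape(-1,2)
    P=c["pose"] if "pose" in c else T@c["mount"]
    d=np.c_[p,np.ones(len(p))]@P[:3,:3].T;o=P[:3,3]
    return o+d*((z-o[2])/d[:,2])[:,None]
def proj(c,X,T=None):
    K=np.array([[c["fx"],0,c["cx"]],[0,c["fy"],c["cy"]],[0,0,1.]],float)
    P=np.linalg.inv(c["pose"] if "pose" in c else T@c["mount"])
    return cv2.projectPoints(np.array(X,float).reshape(-1,1,3),P[:3,:3],P[:3,3],K,np.array(c["D"],float))[0].reshape(-1,2)
E
python3 - <<'E'
from h import *
from cell import manip
np.set_printoptions(precision=2,suppress=True)
t=load("top0.npz")
f=lambda L,k,o:[((x+.5)/k-.5+o[0],(y+.5)/k-.5+o[1]) for x,y in L]
h=cast(t,f([(52,160),(432,62),(517,375),(135,470)],6,(310,110)),12);print("plate TL TR BR BL\n",h)
o=h.mean(0);ax=(h[0]+h[1]-h[2]-h[3])[:2];ay=(h[0]+h[3]-h[1]-h[2])[:2]
print(np.linalg.norm(ax)/2,np.linalg.norm(ay)/2,"yaw",np.degrees([np.arctan2(ax[1],ax[0]),np.arctan2(-ay[0],ay[1])]))
yaw=np.arctan2(ax[1]-ay[0],ax[0]+ay[1]);c,s=np.cos(yaw),np.sin(yaw);H=o[:2]+13*np.array([c,s]);print("holder origin",H,"yaw",np.degrees(yaw))
g=cast(t,f([(220,280),(343,265),(351,349),(230,361)],5,(110,150)),50);print("cell top\n",g,g.mean(0))
e=g[0]-g[1];e2=g[3]-g[2];print("len",np.linalg.norm(e),np.linalg.norm(e2),"yaw",np.degrees(np.arctan2(-e[0],e[1])),np.degrees(np.arctan2(-e2[0],e2[1])))
print("stopper",cast(t,f([(278,313)],5,(110,150)),85))
for n,p in dict(pink=(70,308),y1=(215,117),y2=(232,497),y3=(510,490)).items(): print(n,cast(t,f([p],5,(110,150)),85))
print(cast(t,[(209,174),(261,192),(261,131)],50))
S=manip.read_state();print(Rt(S))
E
```

```text
plate TL TR BR BL
 [[ 624.07  -43.4    12.  ]
 [ 668.24 -218.08   12.  ]
 [ 523.92 -253.69   12.  ]
 [ 481.56  -79.28   12.  ]]
147.80310809581982 179.83109243925028 yaw [14.   13.92]
holder origin [ 587.06 -145.48] yaw 13.955415225713718
cell top
 [[435.11 399.26  50.  ]
 [442.68 334.23  50.  ]
 [398.3  329.78  50.  ]
 [392.34 393.63  50.  ]] [417.11 364.23  50.  ]
len 65.47118214140222 64.12549566006822 yaw 6.636268699315637 5.332152750427624
stopper [[417.19 361.24  85.  ]]
pink [[420.37 468.02  85.  ]]
y1 [[518.38 394.41  85.  ]]
y2 [[323.46 384.09  85.  ]]
y3 [[326.23 242.07  85.  ]]
[[518.17 252.79  50.  ]
 [469.52 114.97  50.  ]
 [632.56 114.03  50.  ]]
[[  -0.      0.43   -0.9   235.59]
 [   0.     -0.9    -0.43 -496.78]
 [  -1.     -0.     -0.    224.01]
 [   0.      0.      0.      1.  ]]
```

Call:
jog_arm(series=[0,0,-0.2,0.245,0.327,0,1,0,0,-0.2,0.245,0.327,0,1,0,0,-0.2,0.245,0.327,0,1,0,0,-0.2,0.245,0.327,0,1,0,0,-0.2,0.245,0.327,0,1,0,0,-0.2,0.245,0.327,0,1,0,0,-0.2,0.245,0.327,0,1,0,0,-0.2,0.245,0.327,-0.02,1,0,0,-0.2,0.245,0.327,-0.02,1,0,0,-0.2,0.245,0.327,-0.02,1])

```text
clock: 1.4
eef_pos: [480.6, -170.3, 205.0]
eef_rot: [2.482, 1.57, -0.418]
wrist_force: [0.4, 0.3, -0.4]
finger_gap: 93.9
```

```bash
cat > look.py <<'E'
import sys
from h import *
from cell import manip
np.set_printoptions(precision=3,suppress=True)
n=sys.argv[1]
s=manip.read_state();T=Rt(s);c=manip.camera("wrist")
np.savez(n+".npz",T=T,**{k:np.array(v) for k,v in c.items()});cv2.imwrite(f"pics/{n}.png",c["color"])
print(s["clock"],s["joints"],s["eef_pos"],s["wrist_force"],s["finger_gap"]);print(T[:3,1])
E
python3 look.py w1
```

```text
1.4 [-0.412  0.228  1.659 -0.     1.255  0.916] [ 480.607 -170.343  205.001] [ 0.409  0.269 -0.387] 93.88530683203105
[ 0.24  -0.971  0.   ]
```

View pics/w1.png

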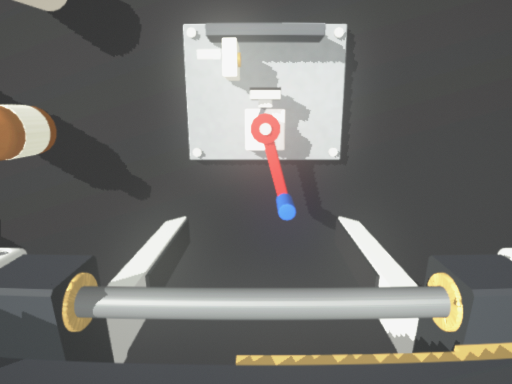

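The holder fills the upper middle of the wrist picture, with plate corners near (184,25), (347,24), (341,159) and (190,159). I'll zoom in for exact pixels.

```bash
python3 - <<'E'
import cv2
a=cv2.imread("pics/w1.png");cv2.imwrite("pics/w1z.png",cv2.resize(a[15:140,175:360],None,fx=4,fy=4,interpolation=cv2.INTER_CUBIC))
cv2.imwrite("pics/w1y.png",cv2.resize(a[95:225,175:360],None,fx=4,fy=4,interpolation=cv2.INTER_CUBIC))
E
```

```text
(no output)
```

View pics/w1z.png

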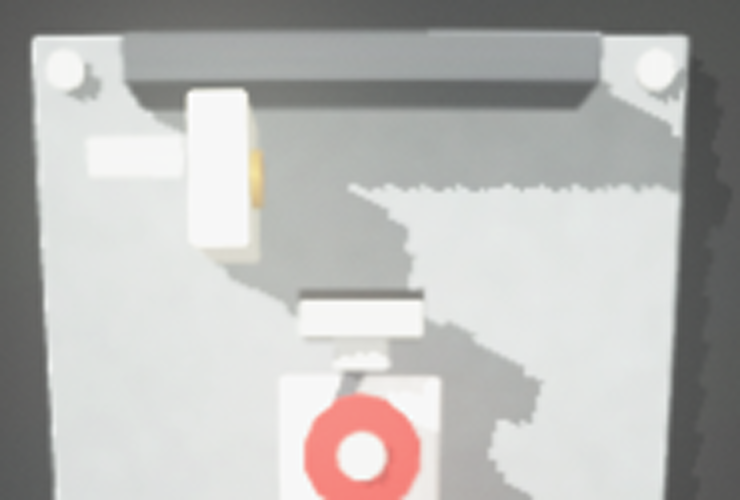

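View pics/w1y.png

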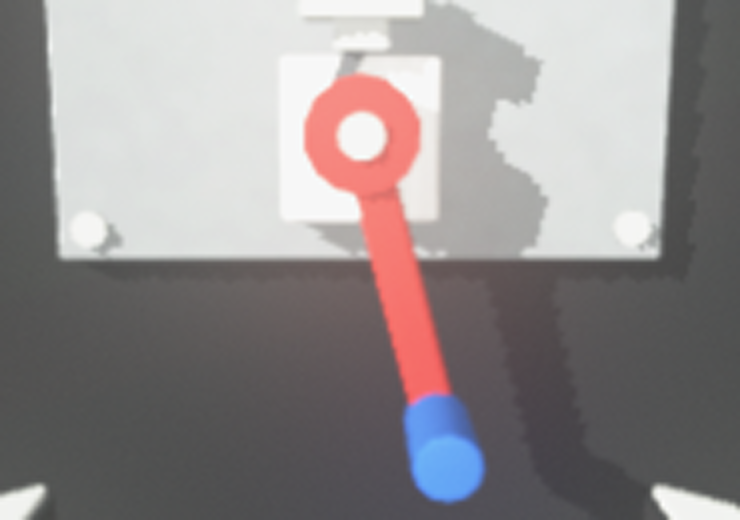

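```bash
cat > hold.py <<'E'
from h import *
np.set_printoptions(precision=2,suppress=True)
w=load("w1.npz");T=w["T"]
f=lambda L,o:[((x+.5)/4-.5+o[0],(y+.5)/4-.5+o[1]) for x,y in L]
Z=(175,15);Y=(175,95)
h=np.r_[cast(w,f([(33,37),(688,37)],Z),12,T),cast(w,f([(661,259),(59,259)],Y),12,T)]
ax=(h[0]+h[1]-h[2]-h[3])[:2];ay=(h[0]+h[3]-h[1]-h[2])[:2]
print(h,np.linalg.norm(ax)/2,np.linalg.norm(ay)/2)
yaw=np.arctan2(ax[1]-ay[0],ax[0]+ay[1]);c,s=np.cos(yaw),np.sin(yaw);H=h.mean(0)[:2]+13*np.array([c,s])
print("H",H,np.degrees(yaw),np.degrees([np.arctan2(ax[1],ax[0]),np.arctan2(-ay[0],ay[1])]))
M=np.array([[c,s],[-s,c]]);to=lambda P:(P[:,:2]-H)@M.T
print("fence top inner",to(cast(w,f([(130,80),(600,80)],Z),42,T)))
print("stop top corners",to(cast(w,f([(188,90),(248,90),(249,246),(187,246)],Z),50,T)))
print("pad top",to(cast(w,f([(299,299),(424,299)],Z),44,T)), "housing", to(cast(w,f([(280,376),(440,376)],Z),28,T)),to(cast(w,f([(280,221),(438,221)],Y),28,T)))
print("screw tip",to(cast(w,f([(263,180)],Z),36,T)))
print("knob",to(cast(w,f([(448,468)],Y),85,T)),"exp",-50+82*np.cos(np.radians(195)),82*np.sin(np.radians(195)))
E
python3 hold.py
```

```text
[[ 624.94  -46.84   12.  ]
 [ 667.76 -219.48   12.  ]
 [ 523.88 -256.03   12.  ]
 [ 480.72  -81.93   12.  ]] 148.43776269196007 178.618926986082
H [ 586.94 -147.94] 13.943139741332972 [13.96 13.93]
fence top inner [[ 42.65  57.8 ]
 [ 42.64 -59.52]]
stop top corners [[38.29 42.36]
 [38.2  27.73]
 [ 1.89 28.12]
 [ 1.97 43.61]]
pad top [[-10.37  16.  ]
 [-10.38 -16.06]] housing [[-29.22  22.04]
 [-29.24 -21.64]] [[-74.24  22.66]
 [-74.26 -21.82]]
screw tip [[19.82 25.34]]
knob [[-128.5   -21.17]] exp -129.20591775570358 -21.223161698406706
```

Call:
jog_arm(series=[0,0,-0.14,-0.163,0.522,0,1,0,0,-0.14,-0.163,0.522,0,1,0,0,-0.14,-0.163,0.522,0,1,0,0,-0.14,-0.163,0.522,0,1,0,0,-0.14,-0.163,0.522,0,1,0,0,-0.14,-0.163,0.522,0,1,0,0,-0.14,-0.163,0.522,0,1,0,0,-0.14,-0.163,0.522,0,1,0,0,-0.14,-0.163,0.522,0,1,0,0,-0.14,-0.163,0.522,0,1,0,0,-0.14,-0.163,0.522,0,1])

```text
clock: 2.82
eef_pos: [318.0, 351.5, 204.8]
eef_rot: [-2.923, 1.57, 0.321]
wrist_force: [-0.1, 0.2, -0.3]
finger_gap: 93.8
```

```bash
python3 look.py w2; python3 - <<'E'
import cv2
a=cv2.imread("pics/w2.png");cv2.imwrite("pics/w2z.png",cv2.resize(a[40:190,180:370],None,fx=4,fy=4,interpolation=cv2.INTER_CUBIC))
E
```

```text
2.825 [ 0.758  0.148  1.754 -0.     1.239  2.227] [317.976 351.538 204.757] [-0.088  0.182 -0.34 ] 93.8047743649038
[ 0.102 -0.995 -0.   ]
```

View pics/w2.png

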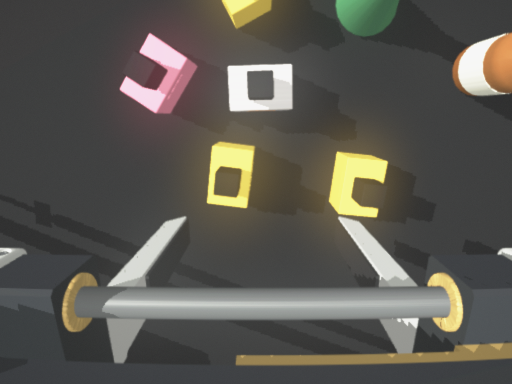

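View pics/w2z.png

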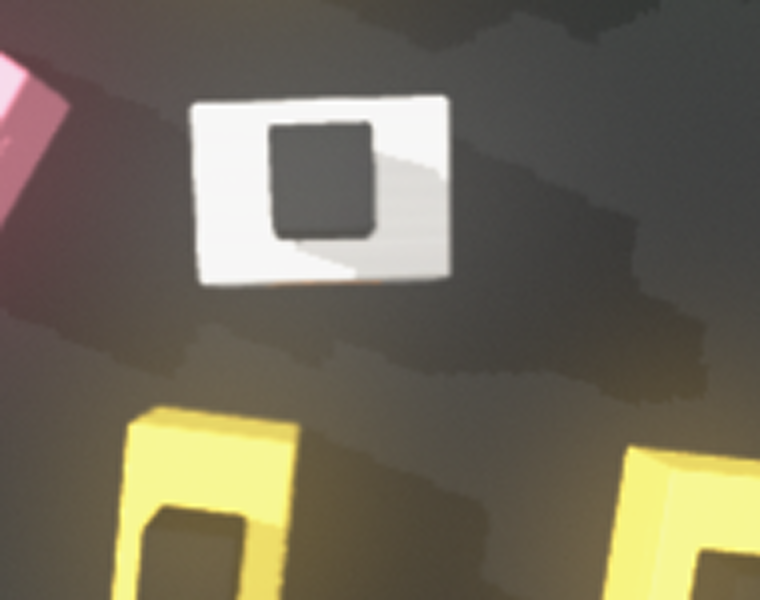

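The cell's top-face corners are clear in the zoom at (190,104), (449,96), (450,276) and (200,285).

```bash
python3 - <<'E'
from h import *
np.set_printoptions(precision=2,suppress=True)
w=load("w2.npz");T=w["T"]
f=lambda L,o:[((x+.5)/4-.5+o[0],(y+.5)/4-.5+o[1]) for x,y in L]
g=cast(w,f([(190,104),(449,96),(450,276),(200,285)],(180,40)),50,T)
print(g,"c",g.mean(0))
e=g[0]-g[1]+g[3]-g[2];k=g[0]+g[1]-g[2]-g[3]
print(np.linalg.norm(e)/2,np.linalg.norm(k)/2,np.degrees([np.arctan2(-e[0],e[1]),np.arctan2(k[1],k[0])]),"tool",np.degrees(np.arctan2(T[0,1],-T[1,1])))
print("stopper top edge",cast(w,f([(270,126),(372,122)],(180,40)),85,T))
E
```

```text
[[434.35 397.7   50.  ]
 [442.79 334.12  50.  ]
 [399.81 328.49  50.  ]
 [391.03 391.73  50.  ]] c [417.   363.01  50.  ]
63.99037275820681 43.53855957909655 [7.74 7.66] tool 5.875242861085203
stopper top edge [[426.61 375.34  85.  ]
 [429.75 353.02  85.  ]]
```

Call:
jog_arm(series=[0,0,0.032,0.05,0.006,0,0.28,0,0,0.032,0.099,0.011,0,0.28,0,0,0.032,0.099,0.011,-0.05,0.28,0,0,0.032,0.099,0.011,-0.09,0.28,0,0,0.032,0.099,0.011,-0.115,0.28,0,0,0.032,0.099,0.011,-0.128,0.28,0,0,0.032,0.099,0.011,-0.132,0.28,0,0,0.032,0.099,0.011,-0.132,0.28], squeeze=20)

```text
clock: 3.88
eef_pos: [417.1, 363.0, 73.2]
eef_rot: [-2.628, 1.57, 0.648]
wrist_force: [-0.0, -0.1, 0.5]
finger_gap: 60.1
```

```bash
python3 look.py w3
```

```text
3.875 [ 0.65   0.477  1.656 -0.     1.007  2.086] [417.092 363.025  73.247] [-0.037 -0.127  0.546] 60.1262205547719
[ 0.134 -0.991 -0.001]
```

View pics/w3.png

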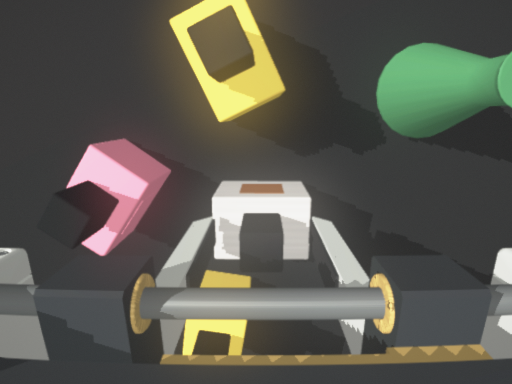

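The jaws straddle the stopper, which sits at (262,240), centred and square. Closing now, then a small lift.

Call:
jog_arm(series=[0,0,0,0,0,0,-0.6,0,0,0,0,0,0,-0.6,0,0,0,0,0,0,-0.6,0,0,0,0,0,0,-0.6,0,0,0,0,0,0,-0.6,0,0,0,0,0,0,-0.6], squeeze=25)

```text
clock: 4.68
eef_pos: [416.6, 363.1, 72.5]
eef_rot: [-1.701, 1.571, 1.575]
wrist_force: [-0.5, 1.4, -0.3]
finger_gap: 23.9
```

Call:
jog_arm(series=[0,0,0,0,0,0.02,-0.6,0,0,0,0,0,0.06,-0.6,0,0,0,0,0,0.1,-0.6,0,0,0,0,0,0.1,-0.6,0,0,0,0,0,0.1,-0.6])

```text
clock: 5.3
eef_pos: [416.1, 362.6, 170.8]
eef_rot: [0.522, 1.568, -2.485]
wrist_force: [0.2, 0.0, -3.8]
finger_gap: 24.1
```

```bash
python3 look.py w4
```

```text
5.3 [ 0.65   0.354  1.578 -0.     1.211  2.086] [416.077 362.61  170.775] [ 0.224  0.016 -3.839] 24.097616419716758
[ 0.134 -0.991  0.001]
```

View pics/w4.png

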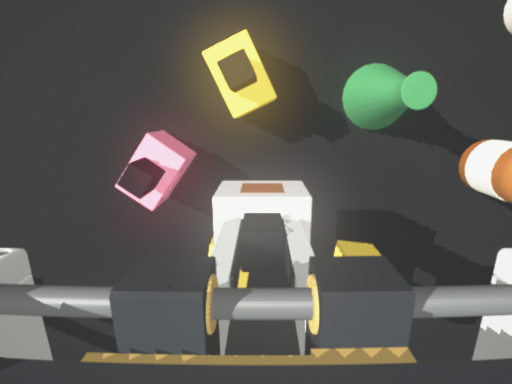

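```bash
python3 - <<'E'
from h import *
import cv2
np.set_printoptions(precision=2,suppress=True)
w=load("w4.npz")
a=w["color"];cv2.imwrite("pics/w4z.png",cv2.resize(a[170:270,200:325],None,fx=6,fy=6,interpolation=cv2.INTER_CUBIC))
m=w["mount"];
# predicted edge pixels if centred
I=np.eye(4)
for z in(-22,-20,-24): print(z,proj(w,[[22.5,-32,z],[22.5,32,z],[72.5,-32,z],[72.5,32,z]],I).ravel())
E
```

```text
-22 [210.39 197.04 311.24 197.13 220.94 180.31 301.27 180.37]
-20 [210.53 200.07 311.11 200.16 221.02 182.76 301.19 182.82]
-24 [210.26 194.   311.37 194.09 220.86 177.85 301.35 177.91]
```

View pics/w4z.png

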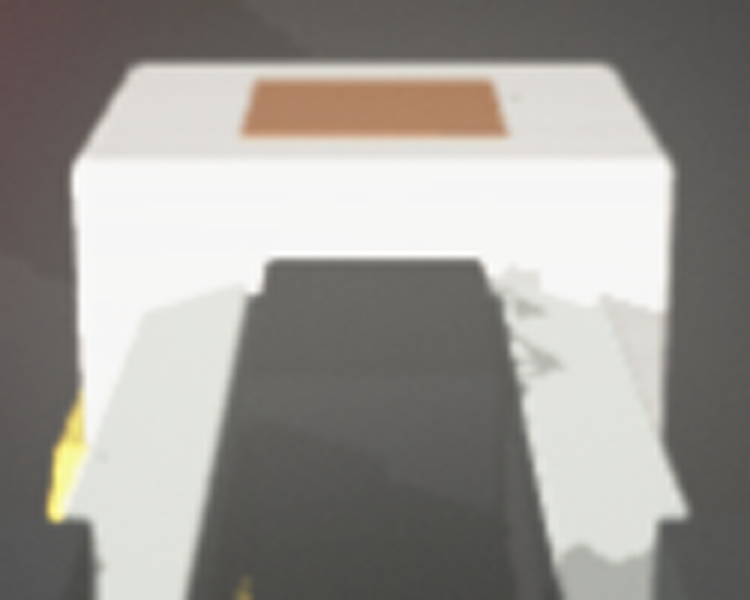

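Call:
jog_arm(series=[0,0,0,0,0,0.03,-0.6,0,0,0,0.003,-0.01,0.06,-0.6,0,0,0.01,0.012,-0.035,0.06,-0.6,0,0,0.02,0.028,-0.08,0.06,-0.6,0,0,0.03,0.047,-0.13,0.06,-0.6,0,0,0.04,0.066,-0.18,0.06,-0.6,0,0,0.05,0.084,-0.23,0.06,-0.6,0,0,0.06,0.102,-0.28,0.06,-0.6,0,0,0.07,0.12,-0.33,0.06,-0.6,0,0,0.08,0.138,-0.38,0.06,-0.6,0,0,0.09,0.157,-0.43,0.06,-0.6,0,0,0.1,0.173,-0.475,0.06,-0.6,0,0,0.109,0.185,-0.508,0.05,-0.6,0,0,0.109,0.191,-0.524,0.02,-0.6,0,0,0.109,0.191,-0.524,0,-0.6,0,0,0.109,0.191,-0.524,0,-0.6,0,0,0.109,0.191,-0.524,0,-0.6])

```text
clock: 7.48
eef_pos: [607.8, -160.8, 172.7]
eef_rot: [-3.075, 1.571, 0.311]
wrist_force: [0.4, 0.4, -2.8]
finger_gap: 23.7
```

```bash
python3 look.py w5; python3 - <<'E'
from h import *
from cell import manip
for n in("top","scene"):
    c=manip.camera(n);np.savez(n+"5.npz",**{k:np.array(v) for k,v in c.items()});cv2.imwrite(f"pics/{n}5.png",c["color"])
E
```

```text
7.475 [-0.317  0.518  1.339  0.     1.285  1.01 ] [ 607.787 -160.759  172.671] [ 0.389  0.418 -2.81 ] 23.748396722466317
[ 0.242 -0.97  -0.   ]
```

View pics/w5.png

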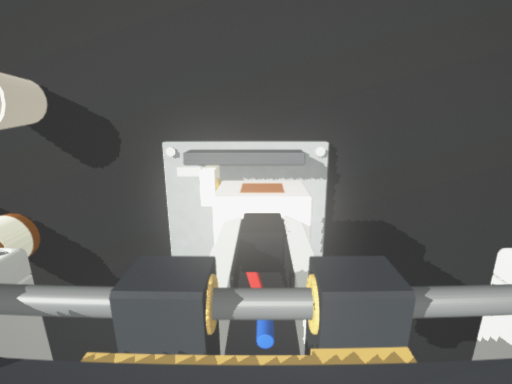

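View pics/scene5.png

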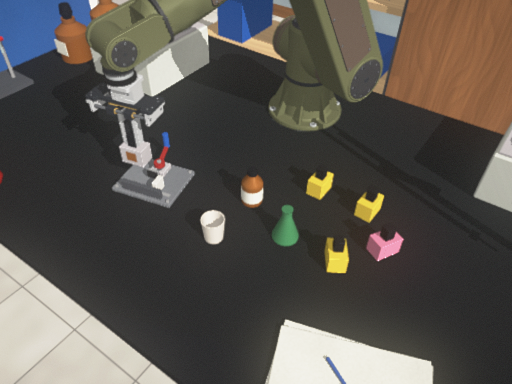

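```bash
python3 - <<'E'
from h import *
w=load("w5.npz");cv2.imwrite("pics/w5z.png",cv2.resize(w["color"][135:235,160:335],None,fx=4.5,fy=4.5,interpolation=cv2.INTER_CUBIC))
np.set_printoptions(precision=2,suppress=True)
a=np.radians(13.94);c,s=np.cos(a),np.sin(a)
W=lambda x,y,z:[586.94+c*x-s*y,-147.94+s*x+c*y,z]
p=lambda L:(proj(w,[W(*q) for q in L],w["T"])-[160,135]+.5)*4.5-.5
print("fence inner top/bot",p([(42,60,42),(42,-60,42),(42,60,12),(42,-60,12)]))
print("plate far",p([(62,90,12),(62,-90,12)]),"stop",p([(38,27.9,50),(2,27.9,50)]))
E
```

```text
fence inner top/bot [[103.97 135.9 ]
 [652.05 136.46]
 [136.07 115.69]
 [634.89 116.18]]
plate far [[  6.28  32.41]
 [763.82  32.86]] stop [[244.9  160.47]
 [251.13 321.7 ]]
```

View pics/w5z.png

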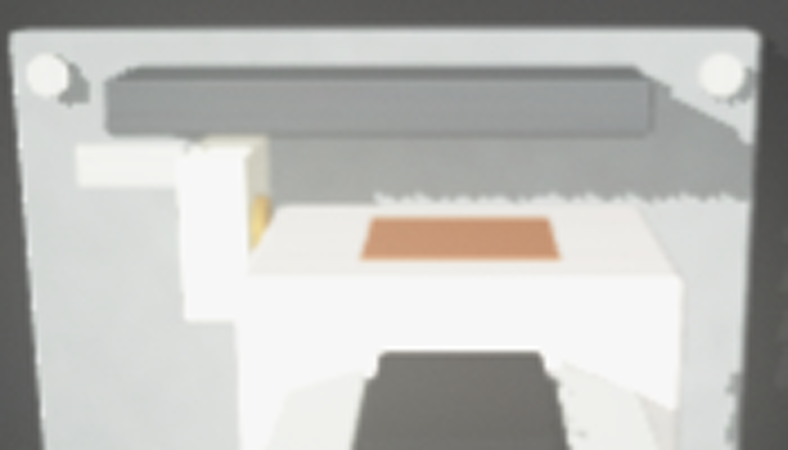

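Call:
jog_arm(series=[0,0,0,0,0,-0.025,-0.6,0,0,0,0,0,-0.05,-0.6,0,0,0,0,0,-0.068,-0.6,0,0,0,0,0,-0.078,-0.6,0,0,0,0,0,-0.083,-0.6,0,0,0,0,0,-0.083,-0.6,0,0,0,0,0,-0.083,-0.6])

```text
clock: 8.5
eef_pos: [608.0, -161.0, 90.2]
eef_rot: [2.583, 1.57, -0.314]
wrist_force: [0.5, 0.6, -3.7]
finger_gap: 23.9
```

```bash
python3 look.py w6
```

```text
8.5 [-0.317  0.604  1.41   0.     1.127  1.01 ] [ 607.973 -161.045   90.163] [ 0.461  0.602 -3.672] 23.937004189312617
[ 0.241 -0.97   0.001]
```

View pics/w6.png

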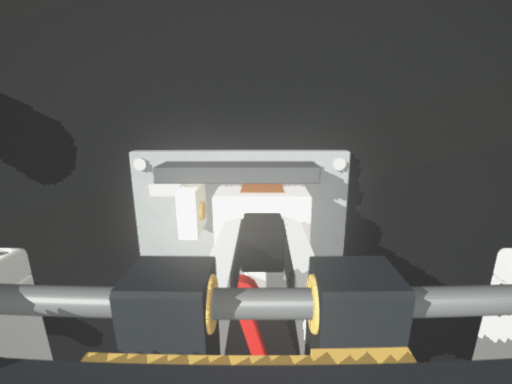

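The cell is inside the channel, between the fence and the pad, with a gap to the screw at (202,210). Creeping down to the bed.

Call:
jog_arm(series=[0,0,0,0,0,-0.002,-0.6,0,0,0,0,0,-0.004,-0.6,0,0,0,0,0,-0.005,-0.6,0,0,0,0,0,-0.005,-0.6])

```text
clock: 9.05
eef_pos: [607.7, -160.9, 84.5]
eef_rot: [2.846, 1.571, -0.052]
wrist_force: [-1.0, 0.3, -3.3]
finger_gap: 23.9
```

Call:
jog_arm(series=[0,0,0,0,0,-0.0005,-0.6,0,0,0,0,0,-0.0005,-0.6])

```text
clock: 9.3
eef_pos: [607.7, -160.9, 84.4]
eef_rot: [2.845, 1.57, -0.052]
wrist_force: [-4.1, 2.8, 4.7]
finger_gap: 24.0
```

Call:
jog_arm(series=[0,0,0,0,0,0.0003,-0.6,0,0,0,0,0,0.0003,-0.6])

```text
clock: 9.55
eef_pos: [607.7, -160.9, 84.5]
eef_rot: [2.971, 1.571, 0.074]
wrist_force: [-2.9, 2.0, 4.7]
finger_gap: 23.9
```

```bash
python3 look.py w7; python3 - <<'E'
from h import *
w=load("w7.npz");cv2.imwrite("pics/w7z.png",cv2.resize(w["color"][140:250,125:355],None,fx=3.4,fy=3.4,interpolation=cv2.INTER_CUBIC))
E
```

```text
9.55 [-0.317  0.61   1.414  0.     1.117  1.01 ] [ 607.741 -160.907   84.461] [-2.943  1.966  4.68 ] 23.864405263968095
[ 0.241 -0.97   0.   ]
```

View pics/w7z.png

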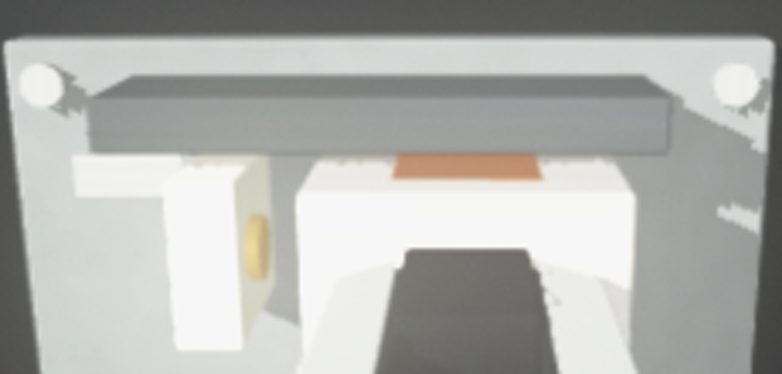

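Call:
jog_arm(series=[0,0,0,-0.0002,0.001,0.0002,-0.6,0,0,0,-0.0005,0.0019,0.0002,-0.6,0,0,0,-0.0007,0.0029,0.0002,-0.6,0,0,0,-0.001,0.0039,0.0002,-0.6,0,0,0,-0.0012,0.0049,0.0002,-0.6,0,0,0,-0.0014,0.0058,0.0002,-0.6,0,0,0,-0.0017,0.0068,0.0002,-0.6,0,0,0,-0.0017,0.0068,0.0002,-0.6])

```text
clock: 10.6
eef_pos: [605.9, -154.0, 84.4]
eef_rot: [-1.395, 1.571, 1.991]
wrist_force: [0.9, -1.6, 0.5]
finger_gap: 24.1
```

```bash
python3 look.py w8; python3 - <<'E'
from h import *
w=load("w8.npz");cv2.imwrite("pics/w8z.png",cv2.resize(w["color"][140:250,125:355],None,fx=3.4,fy=3.4,interpolation=cv2.INTER_CUBIC))
E
```

```text
10.6 [-0.307  0.604  1.425  0.     1.113  1.019] [ 605.931 -153.983   84.443] [ 0.916 -1.584  0.54 ] 24.06498074964474
[ 0.242 -0.97  -0.   ]
```

View pics/w8z.png

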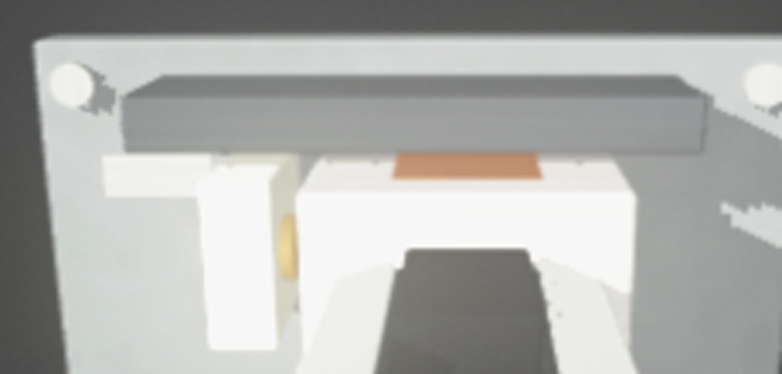

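Call:
jog_arm(series=[0,0,0,-0.0001,0.0005,0,-0.6,0,0,0,-0.0002,0.001,0,-0.6])

```text
clock: 10.9
eef_pos: [605.7, -153.2, 84.4]
eef_rot: [2.076, 1.571, -0.821]
wrist_force: [1.5, -2.7, 1.2]
finger_gap: 24.0
```

Call:
jog_arm(series=[0,0,0,-0.0001,0.0005,0,-0.6,0,0,0,-0.0001,0.0005,0,-0.6])

```text
clock: 11.15
eef_pos: [605.6, -152.6, 84.4]
eef_rot: [-0.85, 1.571, 2.535]
wrist_force: [0.2, -2.0, 0.5]
finger_gap: 24.1
```

Call:
jog_arm(series=[0,0,0,-0.0001,0.0005,0,-0.6,0,0,0,-0.0001,0.0005,0,-0.6])

```text
clock: 11.4
eef_pos: [605.5, -152.1, 84.4]
eef_rot: [-1.258, 1.571, 2.127]
wrist_force: [0.6, -2.1, 0.3]
finger_gap: 23.3
```

Call:
jog_arm(series=[0,0,0,-0.0001,0.0005,0,-0.6,0,0,0,-0.0001,0.0005,0,-0.6])

```text
clock: 11.65
eef_pos: [605.5, -151.6, 84.4]
eef_rot: [-1.444, 1.571, 1.942]
wrist_force: [-0.3, -2.0, 0.9]
finger_gap: 24.0
```

Call:
jog_arm(series=[0,0,0,-0.0001,0.0004,0,-0.6,0,0,0,-0.0001,0.0004,0,-0.6])

```text
clock: 11.9
eef_pos: [605.3, -151.2, 84.4]
eef_rot: [-1.129, 1.571, 2.256]
wrist_force: [0.5, -1.6, 0.3]
finger_gap: 23.9
```

```bash
python3 look.py w9; python3 - <<'E'
from h import *
w=load("w9.npz");cv2.imwrite("pics/w9z.png",cv2.resize(w["color"][170:240,170:260],None,fx=8,fy=8,interpolation=cv2.INTER_CUBIC))
E
```

```text
11.9 [-0.303  0.601  1.429  0.     1.112  1.023] [ 605.331 -151.193   84.441] [ 0.505 -1.599  0.301] 23.883823607256858
[ 0.241 -0.97  -0.   ]
```

View pics/w9z.png

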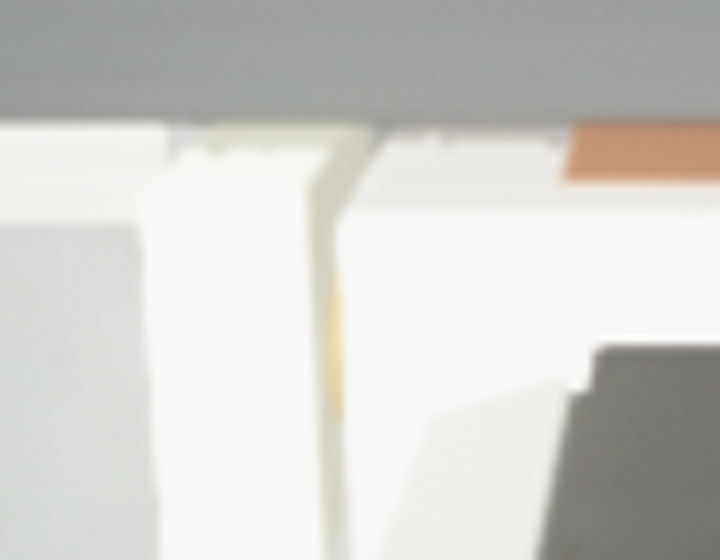

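Call:
jog_arm(series=[0,0,0,-0.0001,0.0004,0,-0.6,0,0,0,-0.0001,0.0004,0,-0.6])

```text
clock: 12.2
eef_pos: [605.3, -150.8, 84.5]
eef_rot: [-2.51, 1.571, 0.875]
wrist_force: [0.8, -1.7, 1.2]
finger_gap: 23.5
```

Call:
jog_arm(series=[0,0,0,-0.0001,0.0004,0,-0.6,0,0,0,-0.0001,0.0004,0,-0.6])

```text
clock: 12.45
eef_pos: [605.1, -150.4, 84.4]
eef_rot: [-0.89, 1.571, 2.495]
wrist_force: [1.3, -2.6, 0.6]
finger_gap: 24.2
```

Call:
jog_arm(series=[0,0,0,-0.0001,0.0003,0,-0.6,0,0,0,-0.0001,0.0003,0,-0.6])

```text
clock: 12.7
eef_pos: [605.0, -150.1, 84.4]
eef_rot: [-1.007, 1.571, 2.378]
wrist_force: [0.4, -1.4, -0.5]
finger_gap: 24.1
```

Call:
jog_arm(series=[0,0,0,-0.0001,0.0003,0,-0.6,0,0,0,-0.0001,0.0003,0,-0.6])

```text
clock: 12.95
eef_pos: [604.9, -149.8, 84.4]
eef_rot: [-1.064, 1.571, 2.322]
wrist_force: [0.8, -1.8, -0.1]
finger_gap: 24.1
```

Call:
jog_arm(series=[0,0,0,-0.0001,0.0003,0,-0.6,0,0,0,-0.0001,0.0003,0,-0.6])

```text
clock: 13.2
eef_pos: [604.8, -149.5, 84.4]
eef_rot: [-1.246, 1.571, 2.139]
wrist_force: [0.7, -1.4, -0.4]
finger_gap: 23.8
```

Call:
jog_arm(series=[0,0,0,-0.0001,0.0003,0,-0.6,0,0,0,-0.0001,0.0003,0,-0.6])

```text
clock: 13.45
eef_pos: [604.8, -149.4, 84.5]
eef_rot: [2.137, 1.57, -0.76]
wrist_force: [1.6, -3.0, -1.2]
finger_gap: 23.9
```

Call:
jog_arm(series=[0,0,0,-0.0001,0.0003,0,-0.6,0,0,0,-0.0001,0.0003,0,-0.6])

```text
clock: 13.7
eef_pos: [604.7, -149.4, 84.4]
eef_rot: [1.861, 1.57, -1.037]
wrist_force: [1.5, -6.5, -1.2]
finger_gap: 23.7
```

```bash
python3 look.py w10; python3 - <<'E'
from h import *
w=load("w10.npz");cv2.imwrite("pics/w10z.png",cv2.resize(w["color"][170:240,170:260],None,fx=8,fy=8,interpolation=cv2.INTER_CUBIC))
E
```

```text
13.7 [-0.301  0.599  1.433 -0.001  1.11   1.027] [ 604.726 -149.369   84.439] [ 1.459 -6.491 -1.234] 23.670408417784802
[ 0.241 -0.97   0.001]
```

View pics/w10z.png

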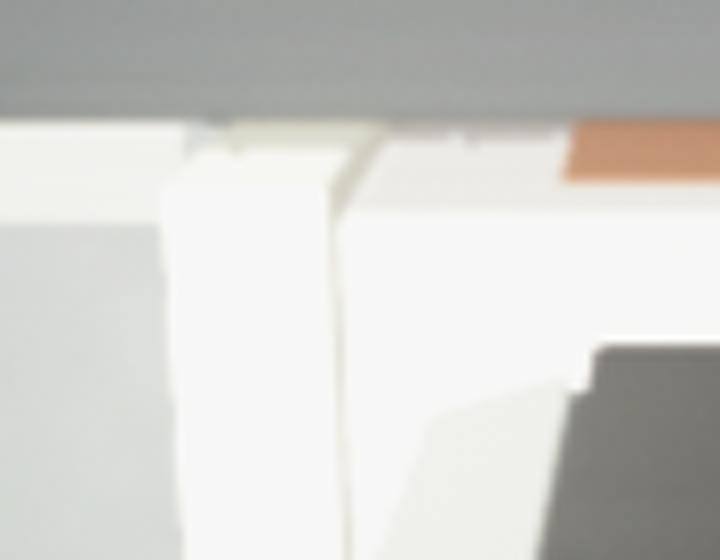

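Force rose from about 2 N of drag to 6.7 N with no motion, and the picture shows the gap closed, so the cell is home. I'll release it and back off upward.

Call:
jog_arm(series=[0,0,0,0,-0.0002,0,-0.6,0,0,0,0,-0.0002,0,0.1,0,0,0,0,-0.0002,0,0.1,0,0,0,0,-0.0002,0,0.1,0,0,0,0,-0.0002,0,0.1,0,0,0,0,-0.0002,0.01,0.1,0,0,0,0,-0.0002,0.04,0.1,0,0,0,0,-0.0002,0.09,0.1,0,0,0,0,-0.0002,0.14,0.1,0,0,0,-0.06,-0.03,0.14,0.1,0,0,0,-0.11,-0.03,0.14,0.1,0,0,0,-0.11,-0.03,0.14,0.1])

```text
clock: 15.25
eef_pos: [492.2, -179.1, 225.4]
eef_rot: [2.19, 1.571, -0.709]
wrist_force: [-0.3, -0.0, 0.4]
finger_gap: 51.8
```

```bash
python3 look.py w11; python3 - <<'E'
from h import *
w=load("w11.npz");cv2.imwrite("pics/w11z.png",cv2.resize(w["color"][0:230,150:400],None,fx=2.6,fy=2.6,interpolation=cv2.INTER_CUBIC))
E
```

```text
15.25 [-0.419  0.241  1.594 -0.     1.307  0.91 ] [ 492.2   -179.12   225.425] [-0.274 -0.026  0.38 ] 51.81000171734941
[ 0.24  -0.971  0.   ]
```

View pics/w11z.png

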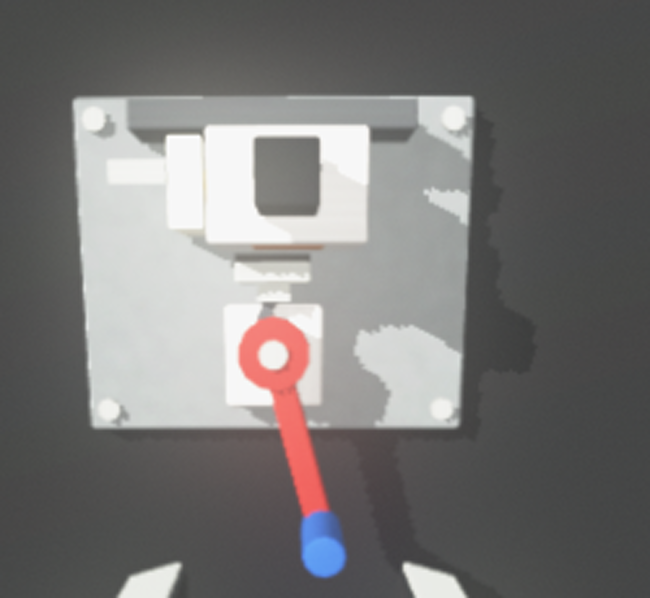

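```bash
python3 - <<'E'
import numpy as np
P=np.array([538.4,-160.0])
for th in [0]+list(range(5,80,5)):
    ph=np.radians(208.94-th);k=P+82*np.array([np.cos(ph),np.sin(ph)]);t=np.array([np.sin(ph),-np.cos(ph)])
    f=k-21.5*t
    if th==0: f0=f;print(f0, f-15*t)
    print(th,np.round(-np.radians(th),3),np.round((f-f0),1))
E
```

```text
[ 477.04330193 -218.49449206] [ 484.30170375 -231.62139585]
0 -0.0 [0. 0.]
5 -0.087 [-4.9  5.6]
10 -0.175 [-9.2 11.5]
15 -0.262 [-13.   17.9]
20 -0.349 [-16.3  24.5]
25 -0.436 [-19.   31.4]
30 -0.524 [-21.   38.5]
35 -0.611 [-22.5  45.8]
40 -0.698 [-23.2  53.1]
45 -0.785 [-23.4  60.5]
50 -0.873 [-22.9  67.9]
55 -0.96 [-21.8  75.2]
60 -1.047 [-20.   82.4]
65 -1.134 [-17.6  89.4]
70 -1.222 [-14.6  96.1]
75 -1.309 [-11.  102.6]
```

Call:
jog_arm(series=[0,0,0.13,-0.005,-0.03,0,-1,0,0,0.26,-0.01,-0.053,0,-1,0,0,0.26,-0.01,-0.053,-0.04,-1,0,0,0.26,-0.01,-0.053,-0.08,-1,0,0,0.26,-0.01,-0.053,-0.12,-1,0,0,0.26,-0.01,-0.053,-0.14,-1,0,0,0.26,-0.01,-0.053,-0.15,-1,0,0,0.26,-0.01,-0.053,-0.15,-1,0,0,0.26,-0.01,-0.053,-0.15,-1])

```text
clock: 16.42
eef_pos: [485.3, -232.2, 75.4]
eef_rot: [2.131, 1.569, -0.507]
wrist_force: [-0.3, 1.2, -0.4]
finger_gap: 0.3
```

```bash
python3 look.py w12
```

```text
16.425 [-0.514  0.445  1.699  0.     0.996  0.552] [ 485.329 -232.181   75.438] [-0.327  1.209 -0.403] 0.3169208512845626
[ 0.483 -0.876  0.001]
```

View pics/w12.png

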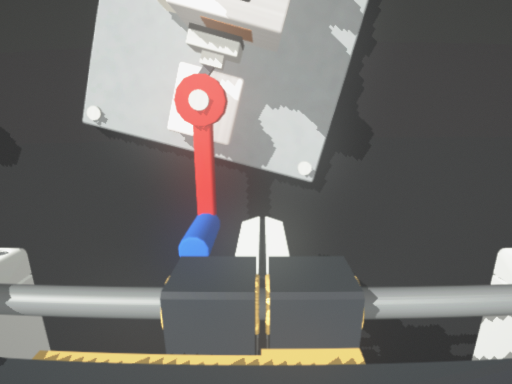

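Call:
jog_arm(series=[0,0,0,-0.003,0.006,0,-1,0,0,0,-0.006,0.01,0,-1,0,0,0,-0.0073,0.0131,0,-1,0,0,-0.044,-0.0098,0.016,0,-1,0,0,-0.087,-0.0122,0.0187,0,-1,0,0,-0.13,-0.0145,0.0217,0,-1,0,0,-0.175,-0.0165,0.0246,0,-1])

```text
clock: 17.35
eef_pos: [468.2, -207.5, 74.7]
eef_rot: [1.845, 1.57, -0.969]
wrist_force: [-0.3, -4.0, -0.5]
finger_gap: 0.5
```

```bash
python3 look.py w13
```

```text
17.35 [-0.488  0.397  1.773 -0.001  0.971  0.755] [ 468.17  -207.499   74.651] [-0.255 -4.04  -0.478] 0.4693469804197124
[ 0.322 -0.947  0.001]
```

View pics/w13.png

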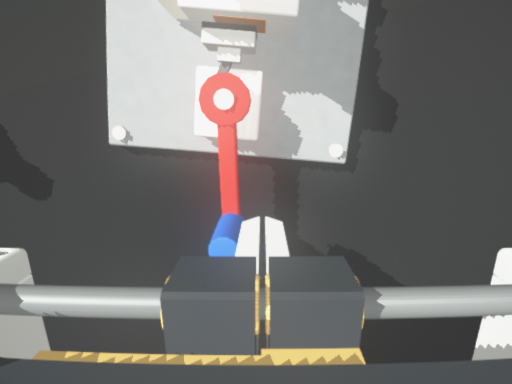

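The finger back rests on the knob and the lever follows at about 4 N. Continuing along the arc.

Call:
jog_arm(series=[0,0,-0.044,-0.002,0.0031,0,-1,0,0,-0.087,-0.0038,0.0064,0,-1,0,0,-0.131,-0.0056,0.0096,0,-1,0,0,-0.175,-0.0071,0.013,0,-1,0,0,-0.218,-0.0086,0.0164,0,-1,0,0,-0.262,-0.0098,0.0199,0,-1,0,0,-0.305,-0.0109,0.0234,0,-1,0,0,-0.349,-0.0118,0.027,0,-1])

```text
clock: 18.4
eef_pos: [455.9, -180.9, 74.6]
eef_rot: [0.993, 1.569, -2.169]
wrist_force: [-4.3, -7.5, 2.1]
finger_gap: 0.5
```

Call:
jog_arm(series=[0,0,-0.044,-0.0009,0.0036,0,-1,0,0,-0.087,-0.0015,0.0073,0,-1,0,0,-0.131,-0.0019,0.0109,0,-1,0,0,-0.175,-0.0022,0.0146,0,-1])

```text
clock: 18.9
eef_pos: [453.5, -166.2, 74.5]
eef_rot: [0.748, 1.569, -2.589]
wrist_force: [-6.9, -6.4, 3.1]
finger_gap: 0.8
```

```bash
python3 look.py w14
```

```text
18.9 [-0.426  0.343  1.852 -0.002  0.948  1.341] [ 453.489 -166.186   74.518] [-6.918 -6.418  3.144] 0.754489398387377
[-0.195 -0.981  0.001]
```

View pics/w14.png

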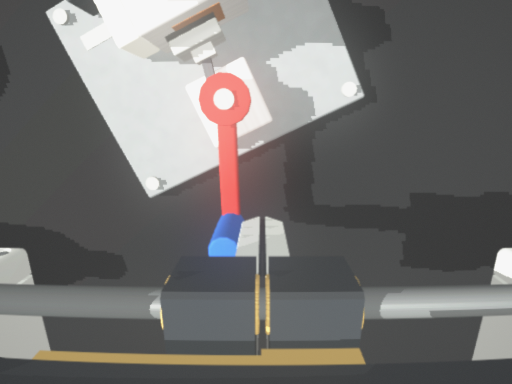

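Call:
jog_arm(series=[0,0,-0.044,-0.0006,0.0038,0,-1,0,0,-0.087,-0.0009,0.0076,0,-1,0,0,-0.131,-0.0009,0.0114,0,-1,0,0,-0.175,-0.0009,0.0153,0,-1])

```text
clock: 19.45
eef_pos: [453.4, -151.0, 74.6]
eef_rot: [2.496, 1.569, -1.017]
wrist_force: [1.2, -6.9, -2.7]
finger_gap: 0.3
```

Call:
jog_arm(series=[0,0,-0.044,0.0004,0.0037,0,-1,0,0,-0.087,0.001,0.0074,0,-1,0,0,-0.131,0.0019,0.0111,0,-1,0,0,-0.175,0.0028,0.0148,0,-1])

```text
clock: 19.95
eef_pos: [456.2, -136.0, 74.6]
eef_rot: [2.621, 1.57, -1.066]
wrist_force: [0.3, -5.6, -0.6]
finger_gap: 0.3
```

```bash
python3 look.py w15
```

```text
19.95 [-0.366  0.328  1.872 -0.001  0.941  1.751] [ 456.197 -136.019   74.602] [ 0.297 -5.645 -0.568] 0.3400831209050476
[-0.519 -0.855  0.001]
```

View pics/w15.png

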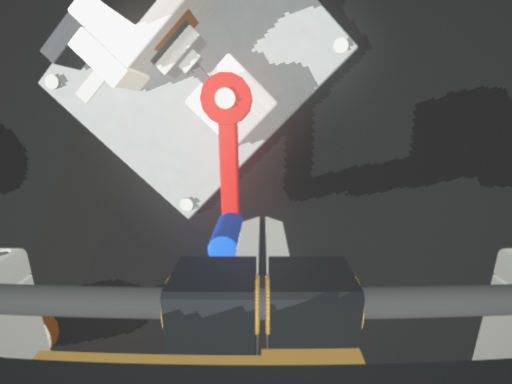

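Call:
jog_arm(series=[0,0,-0.044,0.0011,0.0036,0,-1,0,0,-0.087,0.0024,0.007,0,-1,0,0,-0.131,0.0039,0.0104,0,-1,0,0,-0.175,0.0054,0.0137,0,-1])

```text
clock: 20.5
eef_pos: [461.5, -122.0, 74.6]
eef_rot: [3.01, 1.57, -0.852]
wrist_force: [0.2, -2.1, 0.5]
finger_gap: 0.6
```

Call:
jog_arm(series=[0,0,-0.03,0.0012,0.0022,0,-1,0,0,-0.06,0.0024,0.0044,0,-1])

```text
clock: 20.75
eef_pos: [463.9, -117.4, 74.5]
eef_rot: [-0.807, 1.571, 1.554]
wrist_force: [0.4, -0.7, 0.5]
finger_gap: 0.8
```

```bash
python3 look.py w16
```

```text
20.75 [-0.325  0.334  1.865  0.     0.943  2.027] [ 463.884 -117.41    74.49 ] [ 0.4  -0.73  0.48] 0.8426022943930577
[-0.704 -0.71  -0.   ]
```

View pics/w16.png

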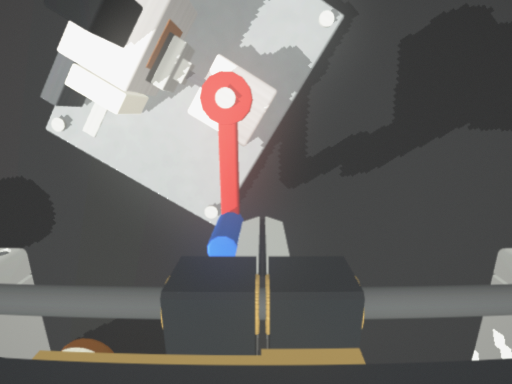

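Force has dropped to about 0.8 N, so the lever is close to centre. I'll nudge 1.5° at a time.

Call:
jog_arm(series=[0,0,-0.03,0.0013,0.0021,0,-1,0,0,-0.05,0.0021,0.0036,0,-1,0,0,-0.05,0.0021,0.0036,0,-1])

```text
clock: 21.18
eef_pos: [466.0, -113.8, 74.4]
eef_rot: [0.192, 1.571, 2.503]
wrist_force: [-0.6, -0.1, -1.5]
finger_gap: 0.4
```

```bash
python3 look.py w17
```

```text
21.175 [-0.316  0.336  1.862  0.     0.944  2.085] [ 465.961 -113.826   74.4  ] [-0.576 -0.142 -1.497] 0.35917221448456776
[-0.738 -0.675  0.   ]
```

View pics/w17.png

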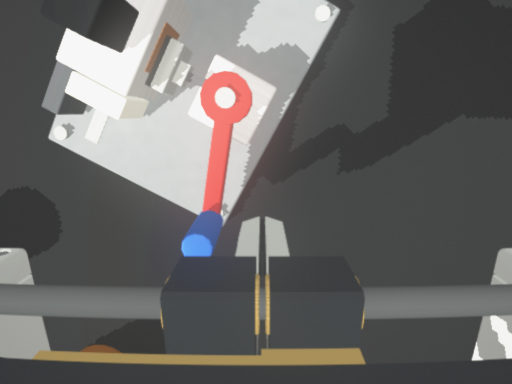

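The lever has moved ahead of the fingers (knob at (202,235), with a gap). Backing off, then looking again.

Call:
jog_arm(series=[0,0,0,-0.01,-0.01,0,-1,0,0,0,-0.02,-0.02,0.01,-1,0,0,0,-0.02,-0.02,0.06,-1,0,0,0,-0.02,-0.02,0.12,-1,0,0,0.15,-0.01,-0.04,0.14,-1,0,0,0.3,0,-0.06,0.14,-1,0,0,0.45,0.01,-0.07,0.14,-1,0,0,0.6,0.02,-0.07,0.14,-1,0,0,0.8,0.02,-0.07,0.14,-1,0,0,1.0,0.02,-0.07,0.14,-1,0,0,1.06,0.02,-0.07,0.14,-1,0,0,1.06,0.02,-0.07,0.14,-1,0,0,1.06,0.02,-0.07,0.14,-1])

```text
clock: 22.85
eef_pos: [485.6, -184.3, 214.8]
eef_rot: [2.527, 1.57, -0.388]
wrist_force: [0.0, 1.2, 0.1]
finger_gap: 0.4
```

```bash
python3 look.py w18; python3 - <<'E'
from h import *
w=load("w18.npz");cv2.imwrite("pics/w18z.png",cv2.resize(w["color"][0:230,130:380],None,fx=2.6,fy=2.6,interpolation=cv2.INTER_CUBIC))
E
```

```text
22.85 [-0.433  0.24   1.62   0.     1.281  0.91 ] [ 485.611 -184.3    214.806] [0.021 1.204 0.118] 0.36213720619391304
[ 0.225 -0.974  0.   ]
```

View pics/w18z.png

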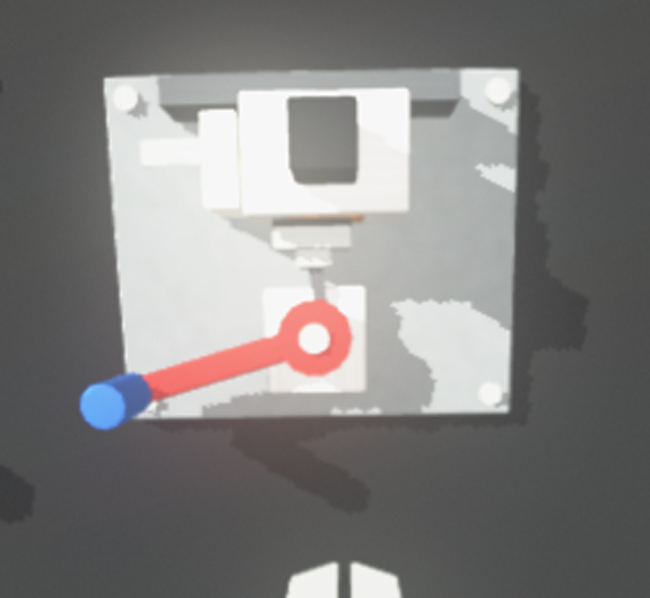

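```bash
python3 - <<'E'
from h import *
np.set_printoptions(precision=2,suppress=True)
a=np.radians(13.94);c,s=np.cos(a),np.sin(a);M=np.array([[c,s],[-s,c]])
to=lambda P:(P[:,:2]-[586.94,-147.94])@M.T
f=lambda L,o:[((x+.5)/2.6-.5+o,(y+.5)/2.6-.5) for x,y in L]
for n,o,L,S in(("w11",150,[(205,126),(368,126),(368,242),(206,242)],[(204,137),(205,229)]),("w18",130,[(238,91),(408,89),(409,213),(239,213)],[(237,112),(240,209)])):
    w=load(n+".npz");g=to(cast(w,f(L,o),62,w["T"]));print(n,g,"c",g.mean(0),"stop edge",to(cast(w,f(S,o),50,w["T"])))
k=to(cast(w,f([(103,407)],130),85,w["T"]))[0];print("knob",k,"theta",np.radians(195)-np.arctan2(k[1],k[0]+50))
for n in("w11","w18"):
    w=load(n+".npz");cc=w["color"];x=(195,225) if n=="w11" else (200,235);y=(40,95) if n=="w11" else (28,90)
    cv2.imwrite(f"pics/{n}s.png",cv2.resize(cc[y[0]:y[1],x[0]:x[0]+60],None,fx=9,fy=9,interpolation=cv2.INTER_CUBIC))
from cell import manip
for n in("top","scene"):
    q=manip.camera(n);cv2.imwrite(f"pics/{n}9.png",q["color"]);
    if n=="scene":cv2.imwrite("pics/s9z.png",cv2.resize(q["color"][115:215,95:205],None,fx=6,fy=6,interpolation=cv2.INTER_CUBIC))
E
```

```text
w11 [[ 38.97  25.42]
 [ 38.91 -37.69]
 [ -4.41 -38.55]
 [ -4.36  26.04]] c [17.28 -6.2 ] stop edge [[37.26 27.17]
 [ 1.64 27.6 ]]
w18 [[ 42.04  25.47]
 [ 41.67 -37.67]
 [ -2.49 -38.11]
 [ -1.43  26.95]] c [19.95 -5.84] stop edge [[37.39 27.65]
 [ 1.36 28.01]]
knob [-72.07  78.45] theta 1.558339151349938
```

View pics/w18s.png

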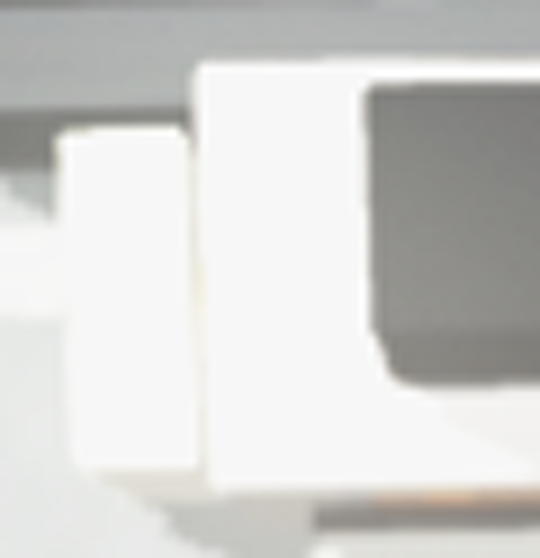

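View pics/s9z.png

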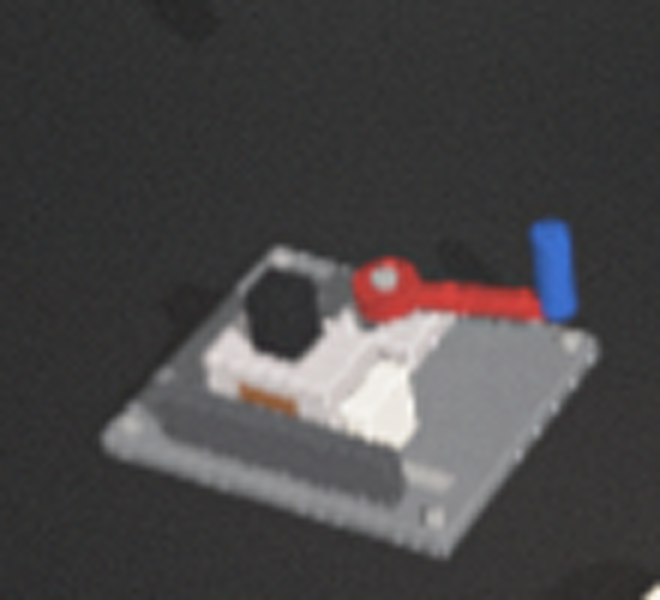

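View pics/scene9.png

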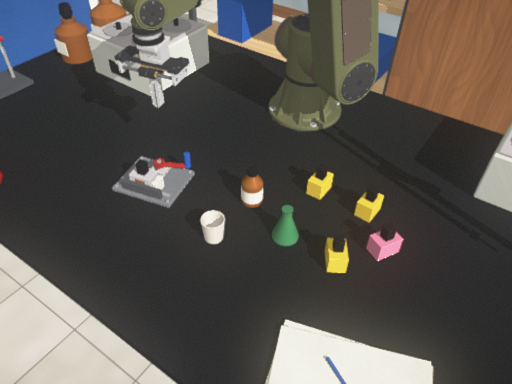

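```bash
python3 -c "
from cell import manip
print(manip.sign_off())"
```

```text
the job is handed in; nothing more can be done
None
```

The cell is clamped in the holder with the lever shut, and I handed the job in at about 23 s.

**What I did:** I gripped the silver cell by its stopper and set it on the bed between fence and pad. I then pushed it along the fence until the force rose from about 2 N of drag to 6.7 N with no further motion. After easing off and letting go, I pushed the blue knob round its arc with closed fingers until the lever snapped ahead of them. Readings during the lever push stayed at or below about 10 N.

**Last checks:**
- **Lever:** it measures 1.558 rad, against 1.56 for shut.
- **Against the fence:** the cell centre is at holder x of about 20 mm, the expected position when it touches the fence.
- **Against the screw:** its y position agreed before and after clamping to about 0.4 mm, which is within picture error. I did not feel the screw again after clamping, so that contact rests on the pictures and the earlier force reading.
- **Surroundings:** the robot is clear of everything, and the bottle, flask, beaker and decoys look undisturbed.

**One disagreement:** the top camera put the holder about 2.5 mm away from the wrist camera's reading in y. I used the wrist camera throughout, and the fit agreed with it.

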